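# Present the broad chisel to the honing block through the guard slot

## Task

Take the broad chisel, the one with the big rectangular handle, out of the rack, and with its cutting edge still just above the guard plate of the honing station lay the narrow side of its upright blade flush against the fence beside the slot and press it there lightly for a moment. Then pass the blade down through the slot and press the sprung honing block down about 8 mm, never to the bottom of its travel. Finish while still holding the chisel there, upright in the slot and pressing; leave the two slim chisels standing in the rack.

Things in the scene. Friction and masses are not known exactly. Their poses are not given: they have to be found in the camera images.
- chisel: the broad chisel, 182 mm long, 0.13 to 0.25 kg, upright in one of the three rack places, edge down. Origin at the centre of the cutting edge, z up to the handle, y along the blade's width, x across its thickness. Blade 32 mm (y) x 6 mm (x), z = 0 to 80 mm; collar 32 x 20 mm to z = 90; rectangular handle 30 mm (y) x 24 mm (x), z = 90 to 182. Grip it across the 24 mm near z = 150; 80 N is harmless
- chisel_edge (a point): centre of the broad chisel's cutting edge, same point and axes as chisel; a half turn about z is the same chisel. The blade's last 12 mm taper to this thin edge
- slim_chisel_a: bystander: a slim chisel with a 14 mm blade and a round handle 20 mm across, 148 mm long, in the rack; origin at its edge, z up
- slim_chisel_b: bystander: a slim chisel with an 8 mm blade and a round handle 20 mm across, 148 mm long, in the rack; origin at its edge, z up
- rack: fixed open wooden rack, 90 mm (x) x 260 mm (y) x 95 mm high; origin at the centre of its underside. Three slots 12 mm (x) x 38 mm (y) in its 14 mm top board, at y = -80, 0, 80 mm; the chisels hang in them, collars on the board, edges 15 mm above the bench, blade widths along the rack's y. The slim chisels' handles end 163 mm above the bench
- station: fixed honing station: green housing 120 mm (x) x 150 mm (y), open at its +x side, with a level steel guard plate 8 mm thick whose top is 105 mm above the bench; origin at the centre of its underside, z up
- slot (a point): centre of the slot in the guard plate, at the plate's top face; axes as station. The slot measures 36 mm (y) x 10 mm (x): 2 mm clearance all round the broad blade when this is centred
- fence: fixed upright aluminium block on the guard plate at the slot's +y end, 30 mm (x) x 20 mm (y) x 50 mm high; origin at the centre of its underside. Its flat face looks to the station's -y and stands at y = +16 mm from the slot's centre (2 mm inside the slot's end), so that a blade flush against it is centred over the slot along y
- block (a joint): how far the honing block is pressed down (m): 0 at rest, 0.020 at the bottom. A flat grey stone 46 mm (x) x 66 mm (y) on a spring, centred under the slot; its top at rest is 45 mm below the top of the guard plate. It starts to move at about 4.5 N and takes 0.5 N more per mm: about 8.5 N at 8 mm
- block_top (a point): centre of the honing block's upper face; goes down with it

How it is judged:
By the outcome, as a careful person would: the job done as asked, in the order asked, and still so for the second after the job is handed in, while the arm keeps its last pose, push and grip.
It also fails if it takes over 54 s, if anything falls off the work surface, if the arm or the gripper's body presses on something with over 40 N, if the wrist force passes 120 N, or if a joint passes its speed limit or range.

## Robot

A 6-joint arm with a two-finger parallel gripper is mounted at the origin on the work surface. World frame = base frame: x ahead of the robot, y to its left, z up, the work surface at z = 0. Lengths are in m, angles in rad, forces in N, time in s.
With the tool pointing down it reaches from about 0.35 to 0.975 m from the base axis. Payload 4.9 kg.
Tool frame: the origin (TCP) lies midway between the tips of the shut fingers; the grasp point (between the pads) lies 19 mm behind it (ctrl.tcp_to_grasp is the distance from the TCP to the grasp point, in m); z points along the fingers, y is the line along which they close (so a half turn about z gives the same grasp; the last joint's range is limited). The gripper opens to 85 mm and grips with 20 to 120 N. Pads are 22 mm wide; open, the fingers measure 114 mm over their backs; the gripper's body (76 mm by 85 mm) begins 54 mm behind the grasp point. The pads swing forward as they close: fully open they stand 13 mm farther back than shut.
Start: joints at [-1.318, 0.053, 1.613, -0, 1.476, -0.119], TCP at [0.227, -0.582, 0.231] pointing down, gripper open.
Joint ranges: [-3.01, 3.01], [-1.01, 2.22], [0.06, 2.58], [-1.02, 4.17], [0.09, 2.62], [-3.14, 3.14]. Speed limits (rad/s): [2.57, 2.57, 3.14, 3.14, 3.14, 3.14].

## Interface

Orientations are given as a rotation vector (axis times angle).
In Python, from station import ctrl, vision gives the robot as it stands (ctrl), with the cameras (vision).
- The arm moves only by the shell command python3 jog.py 'ROWS' [FORCE]. ROWS is rows parted by semicolons, their numbers by spaces, 1 to 20 of them, each of 7 numbers: the finger opening in m, then dx, dy, dz in m, then a rotation vector rx, ry, rz in rad; each row is the pose to reach, as a shift and turn from the pose commanded when the command began, along the tool's axes at that moment; what a row does not reach only later rows make up. A row lasts 1/12 s, in which the tool goes at most 0.0417 m and 0.125 rad, less where a joint would pass 70% of its speed; a pose out of reach is approached as far as the arm can. The fingers move at their own pace and stop on an object; FORCE is the grip in N (left out, the last holds). Time passes only in rows, so rows that do not move let the fingers close. It prints the time, the measured TCP pose, the force, the opening and the grip force at its end.
- ctrl.get_obs(): the state, without advancing time (a new reading comes with each control period).
- vision.get_image(name): name is "side" or "top"; returns the picture (384x512x3 uint8, red, green, blue); there is no depth.
- vision.camera_params(name): a dict with "fx", "fy", "cx", "cy" (pixels), "k1" (the pictures are not rectified: a ray, as slopes to the right and down, at radius r is drawn at 1 + k1 r^2 times it, then the intrinsics apply), "T" (4x4, takes a point from camera to world coordinates). Camera axes: x right, y down, z forward; pixel columns grow to the right and rows downward; lengths in m; the calibration is good to about 2 mm. A picture is of the moment at which its call begins. camera_params takes no time and is no camera call.
- ctrl.finish_job(): hands the job in; it is judged then, once.
The state is a dict: "t": time; "q": joint angles; "dq": joint speeds; "effort": joint torques, N m; "tool_pos": TCP position; "tool_rot": TCP orientation; "contact_force": force on the tool from outside, world axes, zero at the start; "wrist_torque": the same for the moment, N m; "opening": finger opening in m; "grip_force": force on a finger pad.
Only numpy, scipy, OpenCV 4.12 (cv2) and the standard library are available. Lean on these libraries where they do the work, as an engineer would, in place of code of your own. Each camera call takes 0.05 s, during which the arm holds its last target. There are 200 camera calls.

## Working session

There is one attempt and no reset: what is moved stays moved. The work goes in short steps, Python scripts to look and compute and a shell command to move; the robot and the scene stay as the last step left them, time stands still between calls to the robot, and variables do not carry over. Pictures are saved under pics/ and viewed, at most 10 in all, crops included, and the job is handed in when it is done.

```bash
ls; mkdir -p pics
python3 - <<'E'
from station import ctrl, vision
import cv2
for n in("side","top"):
    cv2.imwrite(f"pics/{n}0.png",vision.get_image(n)[:,:,::-1]); p=vision.camera_params(n); print(n,p)
print(ctrl.get_obs(),ctrl.tcp_to_grasp)
E
```

```text
jog.py
pics
station.py
side {'fx': 455.6682988980752, 'fy': 455.6682988980752, 'cx': 260.75621746196646, 'cy': 192.26708978076377, 'k1': -0.15341163568535482, 'T': array([[-0.75442666, -0.38580295,  0.53103343,  0.02472951],
       [-0.65625867,  0.42751304, -0.62173721,  0.59473888],
       [ 0.01284433, -0.81755041, -0.57571377,  0.68404718],
       [ 0.        ,  0.        ,  0.        ,  1.        ]])}
top {'fx': 438.6583223625924, 'fy': 438.6583223625924, 'cx': 252.74664147154377, 'cy': 194.32806565107524, 'k1': -0.0706866247130374, 'T': array([[-0.06284285, -0.97113622,  0.23009828,  0.32094378],
       [-0.99801621,  0.06027185, -0.01819226,  0.00896202],
       [ 0.00379871, -0.23078507, -0.97299734,  1.09313496],
       [ 0.        ,  0.        ,  0.        ,  1.        ]])}
{'t': 0.1, 'q': array([-1.31799619e+00,  5.33261175e-02,  1.61415871e+00, -1.55266191e-05,
        1.47601387e+00, -1.19007826e-01]), 'dq': array([-0.00125362, -0.00024951, -0.0035346 ,  0.00146406, -0.0023919 ,
       -0.00068411]), 'effort': array([ 1.01987484e-03, -3.94905424e+01, -3.71362317e+01, -9.87721137e-05,
        3.90676447e-03, -2.05014459e-06]), 'tool_pos': array([ 0.22691125, -0.58174347,  0.23016289]), 'tool_rot': array([-3.08559320e+00, -5.80327287e-01,  2.24226330e-04]), 'contact_force': array([-0.14128741,  0.17276654,  0.37092784]), 'wrist_torque': array([-0.00208936,  0.02501326, -0.03628365]), 'grip_force': 0.0, 'opening': 0.08568418115503548} 0.0187
```

View pics/side0.png

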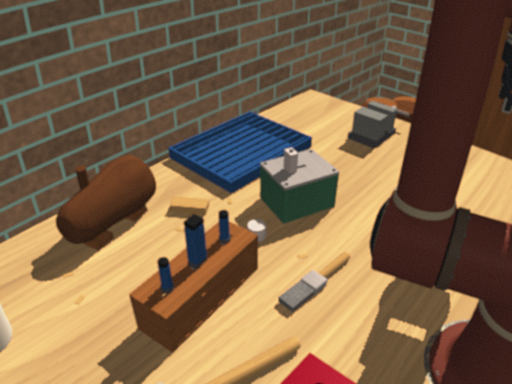

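View pics/top0.png

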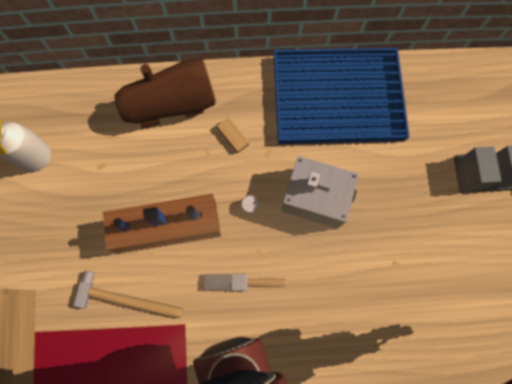

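The broad chisel is in the middle of the rack: handle at about (153,215) in the top view and (196,240) in the side view. The station's grey plate is at about (320,190) in the top view and (300,170) in the side view. Next I'll view magnified crops.

Run:
```python
import cv2,numpy as np
t=cv2.imread("pics/top0.png");s=cv2.imread("pics/side0.png")
z=lambda im,x,y,w,h:cv2.resize(im[y:y+h,x:x+w],(400,300),interpolation=cv2.INTER_CUBIC)
cv2.imwrite("pics/crop1.png",np.vstack([np.hstack([z(t,95,172,132,99),z(t,272,147,96,72)]),np.hstack([z(s,120,195,160,120),z(s,250,140,100,75)])]))
```

```text
(no output)
```

View pics/crop1.png

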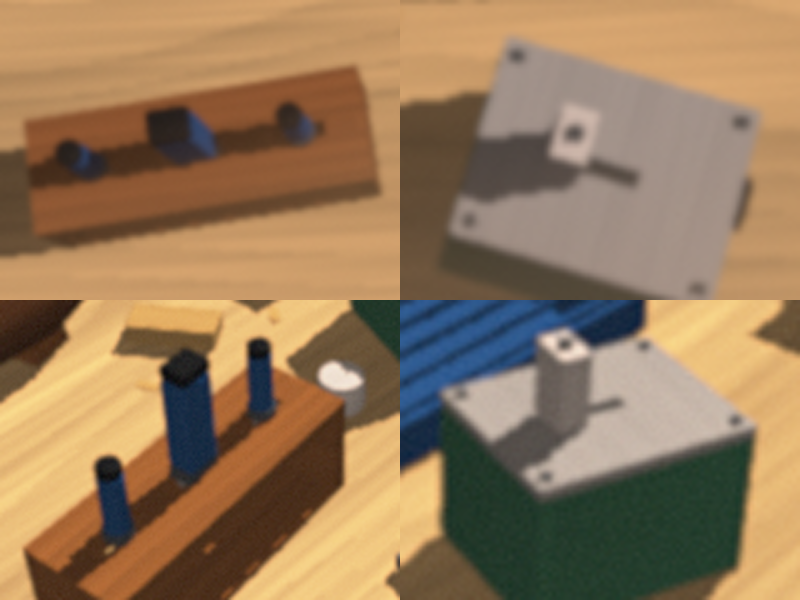

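The top-left crop shows the black cap of the broad handle at crop (172,130). The top-right crop shows four plate bolts, the fence top at (574,133) and the slot ending at (637,181), which is central in the plate. I'll measure the bolts in both views, then the fence, the cap and the rack edges.

```bash
cat > h.py <<'E'
import cv2,numpy as np
from station import ctrl, vision
def ray(n,uv):
    p=vision.camera_params(n);K=np.array([[p['fx'],0,p['cx']],[0,p['fy'],p['cy']],[0,0,1]])
    u=cv2.undistortPoints(np.array(uv,float).reshape(-1,1,2),K,np.array([p['k1'],0,0,0]))[:,0]
    return p['T'][:3,3],np.c_[u,np.ones(len(u))]@p['T'][:3,:3].T
def plane(n,uv,z):
    o,d=ray(n,uv);return o+d*((z-o[2])/d[:,2])[:,None]
def tri(a,b):
    oa,da=ray('top',a);ob,db=ray('side',b);R=[]
    for x,y in zip(da,db):
        s=np.linalg.lstsq(np.c_[x,-y],ob-oa,rcond=None)[0];R.append((oa+s[0]*x+ob+s[1]*y)/2)
    return np.array(R)
def proj(n,P):
    p=vision.camera_params(n);c=(np.atleast_2d(P)-p['T'][:3,3])@p['T'][:3,:3]
    K=np.array([[p['fx'],0,p['cx']],[0,p['fy'],p['cy']],[0,0,1]])
    return cv2.projectPoints(c,np.zeros(3),np.zeros(3),K,np.array([p['k1'],0,0,0]))[0][:,0]
def dark(im,uv,r=3):
    g=im.mean(2);o=[]
    for u,v in uv:
        u0,v0=int(round(u)),int(round(v));w=g[v0-r:v0+r+1,u0-r:u0+r+1];w=np.clip(np.median(w)-12-w,0,None)
        y,x=np.mgrid[-r:r+1,-r:r+1];o.append((u0+(x*w).sum()/w.sum(),v0+(y*w).sum()/w.sum()))
    return np.array(o)
def blob(m,uv):
    n,l,s,c=cv2.connectedComponentsWithStats(m.astype(np.uint8));k=l[uv[1],uv[0]];return k,s[k],c[k],l==k
E
python3 - <<'E'
from h import *
np.set_printoptions(precision=4,suppress=True)
t=cv2.imread("pics/top0.png")[:,:,::-1].astype(int);s=cv2.imread("pics/side0.png")[:,:,::-1].astype(int)
bt=dark(t,[(299.8,160.2),(353.8,176),(288.3,199.8),(343.3,216.1)]);bs=dark(s,[(265,163.5),(311,151.5),(286.5,184.2),(333.7,170)])
P=tri(bt,bs);print('bolts tri\n',P,'\ntop\n',plane('top',bt,.105),'\nside\n',plane('side',bs,.105))
for Q in(P,plane('top',bt,.105),plane('side',bs,.105)):
    y=(Q[0]-Q[1]+Q[2]-Q[3])/2;x=(Q[0]-Q[2]+Q[1]-Q[3])/2
    print('c',Q.mean(0),'yaw y',np.arctan2(-y[0],y[1]),'x',np.arctan2(x[1],x[0]),np.linalg.norm(x),np.linalg.norm(y))
# fence top bright: top view
m=(t.min(2)>165);n=blob(m,(308,176));print('fence top',n[1],n[2],plane('top',[n[2]],.155))
m=(s.min(2)>165);k=blob(m,(289,150));print('fence side',k[1],k[2])
# cap
for im,nm,uv in((t,'top',(152,215)),(s,'side',(194,222))):
    m=im.max(2)<45;k=blob(m,uv);print('cap',nm,k[1],k[2],plane(nm,[k[2]],.197))
# rack in top view
print(t[205,200],t[225,130],t[190,180],s[222,194],s[240,196])
m=((t[:,:,0]-t[:,:,2]>45)&(t[:,:,0]>110)&(t[:,:,0]<185)&(t[:,:,1]<t[:,:,0]*.62)).astype(np.uint8)
m=cv2.morphologyEx(m,cv2.MORPH_CLOSE,np.ones((9,9)));n,l,st,c=cv2.connectedComponentsWithStats(m);k=l[222,130];print(st[k])
mm=(l==k).astype(np.uint8);h=max(cv2.findContours(mm,0,1)[0],key=len);print(cv2.approxPolyDP(h,5,True)[:,0])
r=cv2.minAreaRect(h);b=cv2.boxPoints(r);print(b,'\n',plane('top',b,.095))
E
```

```text
bolts tri
 [[ 0.6324 -0.1249  0.1031]
 [ 0.5827 -0.2474  0.1093]
 [ 0.5363 -0.0897  0.1037]
 [ 0.4887 -0.215   0.1027]] 
top
 [[ 0.6311 -0.1251  0.105 ]
 [ 0.5843 -0.2483  0.105 ]
 [ 0.5365 -0.0893  0.105 ]
 [ 0.4909 -0.2131  0.105 ]] 
side
 [[ 0.6314 -0.1224  0.105 ]
 [ 0.5863 -0.254   0.105 ]
 [ 0.5345 -0.0884  0.105 ]
 [ 0.4841 -0.213   0.105 ]]
c [ 0.56   -0.1693  0.1047] yaw y -0.37440480624894706 x -0.34177986835986013 0.10097365439556906 0.13314718912051351
c [ 0.5607 -0.1689  0.105 ] yaw y -0.3577206759182066 x -0.3612544202513906 0.10048543331963561 0.13183456493609366
c [ 0.559  -0.1694  0.105 ] yaw y -0.35702345895510174 x -0.3602758763074636 0.10637047605716014 0.1367183457186155
fence top [     0      0    512    384 195971] [256.1835 191.6585] [[ 0.5484 -0.0165  0.155 ]]
fence side [     0      0    512    384 195267] [255.387 191.401]
cap top [145 209  12  12  92] [149.6739 213.4565] [[0.5053 0.2092 0.197 ]]
cap side [185 216  17  14 165] [193.297  222.5091] [[0.5005 0.2128 0.197 ]]
[142  87  50] [59 42 32] [200 153 104] [37 34 34] [20 41 65]
[     0      0    512    384 190088]
[[  0   0]
 [  0 383]
 [511 383]
 [511   0]]
[[ -0.   0.]
 [511.   0.]
 [511. 383.]
 [  0. 383.]] 
 [[ 1.1439  0.6447  0.095 ]
 [ 1.0609 -0.7527  0.095 ]
 [ 0.0943 -0.5521  0.095 ]
 [ 0.1663  0.5712  0.095 ]]
```

Run:
```python
from h import *
from scipy.spatial.transform import Rotation as R
np.set_printoptions(precision=4,suppress=True)
e=plane('top',[(103.25,212.26),(213.15,193.8),(219.75,232),(105.9,249.9)],.095)
print(e); d=e[0]-e[1]; print('rack yaw',np.arctan2(-d[0],d[1]),np.linalg.norm(d),np.linalg.norm(e[1]-e[2]))
c=e.mean(0);print('rack c',c)
t=cv2.imread("pics/top0.png")[:,:,::-1].astype(int);s=cv2.imread("pics/side0.png")[:,:,::-1].astype(int)
C=[]
for im,nm,uv in((t,'top',(152,215)),(s,'side',(194,222))):
    m=(im.max(2)<60)&(im[:,:,2]-im[:,:,0]<14);k=blob(m,uv);print('cap',nm,k[1],k[2],plane(nm,[k[2]],.197));C.append([k[2]])
print(tri(*C))
print(proj('top',[.4995,.2110,.197]))
o=ctrl.get_obs();M=R.from_rotvec(o['tool_rot']).as_matrix();print(M)
```

```text
[[0.5357 0.3411 0.095 ]
 [0.564  0.0827 0.095 ]
 [0.4731 0.0714 0.095 ]
 [0.4474 0.3338 0.095 ]]
rack yaw 0.10913526445259834 0.2599088023890732 0.0916308795363572
rack c [0.505  0.2072 0.095 ]
cap top [144 208  17  17 201] [151.3333 215.9801] [[0.4997 0.2058 0.197 ]]
cap side [185 215  18  15 167] [193.3413 221.8204] [[0.5018 0.2115 0.197 ]]
[[0.5024 0.2081 0.1939]]
[[148.8598 216.228 ]]
[[ 0.9317  0.3633 -0.0005]
 [ 0.3633 -0.9317  0.0018]
 [ 0.0002 -0.0019 -1.    ]]
```

```bash
r="0.085 0.5447 -0.6345 -0.04 0 0 -1.308"; python3 jog.py '0.085 0.05 -0.06 -0.03 0 0 -0.1;0.085 0.5447 -0.6345 -0.04 0 0 -1.308;0.085 0.5447 -0.6345 -0.04 0 0 -1.308;0.085 0.5447 -0.6345 -0.04 0 0 -1.308;0.085 0.5447 -0.6345 -0.04 0 0 -1.308;0.085 0.5447 -0.6345 -0.04 0 0 -1.308;0.085 0.5447 -0.6345 -0.04 0 0 -1.308;0.085 0.5447 -0.6345 -0.04 0 0 -1.308;0.085 0.5447 -0.6345 -0.04 0 0 -1.308;0.085 0.5447 -0.6345 -0.04 0 0 -1.308;0.085 0.5447 -0.6345 -0.04 0 0 -1.308;0.085 0.5447 -0.6345 -0.04 0 0 -1.308;0.085 0.5447 -0.6345 -0.04 0 0 -1.308;0.085 0.5447 -0.6345 -0.04 0 0 -1.308;0.085 0.5447 -0.6345 -0.04 0 0 -1.308;0.085 0.5447 -0.6345 -0.04 0 0 -1.308;0.085 0.5447 -0.6345 -0.04 0 0 -1.308;0.085 0.5447 -0.6345 -0.04 0 0 -1.308;0.085 0.5447 -0.6345 -0.04 0 0 -1.308;0.085 0.5447 -0.6345 -0.04 0 0 -1.308'
cat > st.py <<'E'
from h import *
from scipy.spatial.transform import Rotation as R
np.set_printoptions(precision=4,suppress=True)
o=ctrl.get_obs();M=R.from_rotvec(o['tool_rot']).as_matrix()
print(o['t'],'pos',o['tool_pos'],'F',o['contact_force'],'T',o['wrist_torque'],'op',o['opening'],'grip',o['grip_force']);print('x',M[:,0],'y',M[:,1],'z',M[:,2],'q',o['q'])
E
python3 st.py
```

```text
t: 1.77
tool_pos: [0.5019, 0.2033, 0.2707]
tool_rot: [-2.096, -2.34, 0.001]
contact_force: [0.9, -0.7, 0.9]
opening: 0.0848
grip_force: 0.0
1.7667 pos [0.5019 0.2033 0.2707] F [ 0.9074 -0.7407  0.8951] T [-0.0243 -0.024   0.0442] op 0.08481678785311599 grip 0.0
x [-0.1095  0.994  -0.0003] y [ 0.994   0.1095 -0.0005] z [-0.0005 -0.0003 -1.    ] q [ 0.2475 -0.1678  1.7592 -0.0002  1.5507  0.1378]
```

```bash
python3 jog.py '0.085 0 0 0.03 0 0 0;0.085 0 0 0.065 0 0 0;0.085 0 0 0.065 0 0 0;0.085 0 0 0.065 0 0 0' 40
python3 - <<'E'
from h import *
o=ctrl.get_obs();p=o['tool_pos'];print(p)
t=vision.get_image('top');s=vision.get_image('side')
z=lambda im,x,y,w,h:cv2.resize(im[y:y+h,x:x+w,::-1],(400,400),interpolation=cv2.INTER_CUBIC)
cv2.imwrite('pics/pre.png',np.hstack([z(t,90,140,130,130),z(s,130,140,130,130)]))
print(proj('top',p),proj('side',p))
E
```

```text
t: 2.1
tool_pos: [0.5001, 0.2007, 0.2034]
tool_rot: [-2.094, -2.337, 0.008]
contact_force: [-0.1, 0.8, 0.2]
opening: 0.0852
grip_force: 0.0
[0.50013285 0.20068889 0.20337595]
[[153.11856349 215.06835735]] [[198.43753439 216.37715415]]
```

View pics/pre.png

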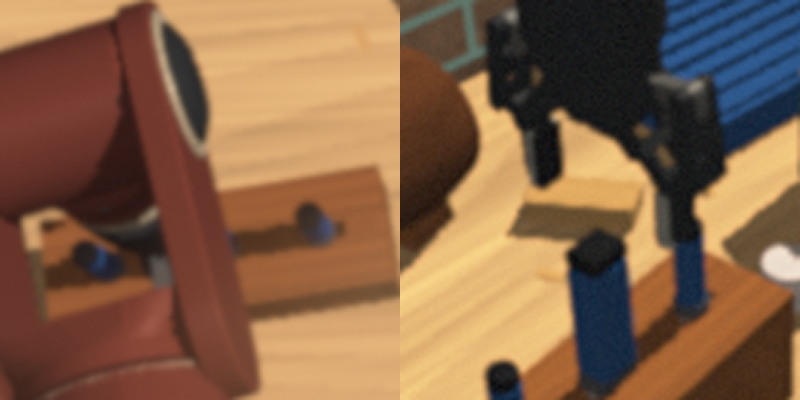

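The side crop shows the open fingers straddling the handle, with the cap at crop (598,250) a few mm to +y of the tool. I'll shift and descend.

```bash
python3 jog.py '0.085 0.007 0.003 0.01 0 0 0;0.085 0.007 0.003 0.04 0 0 0;0.085 0.007 0.003 0.057 0 0 0;0.085 0.007 0.003 0.057 0 0 0;0.085 0.007 0.003 0.057 0 0 0' ; python3 st.py
python3 - <<'E'
from h import *
s=vision.get_image('side')
cv2.imwrite('pics/pre2.png',cv2.resize(s[140:290,120:270,::-1],(600,600),interpolation=cv2.INTER_CUBIC))
E
```

```text
t: 2.62
tool_pos: [0.5044, 0.2083, 0.1494]
tool_rot: [-2.098, -2.338, -0.0]
contact_force: [0.2, 0.1, 0.3]
opening: 0.0851
grip_force: 0.0
2.6167 pos [0.5044 0.2083 0.1494] F [0.2196 0.0998 0.3489] T [0.0155 0.0169 0.0584] op 0.08506973284038474 grip 0.0
x [-0.1083  0.9941  0.0002] y [ 0.9941  0.1083 -0.0001] z [-0.0001  0.0002 -1.    ] q [ 0.2552 -0.0716  1.8762  0.0002  1.337   0.1467]
```

View pics/pre2.png

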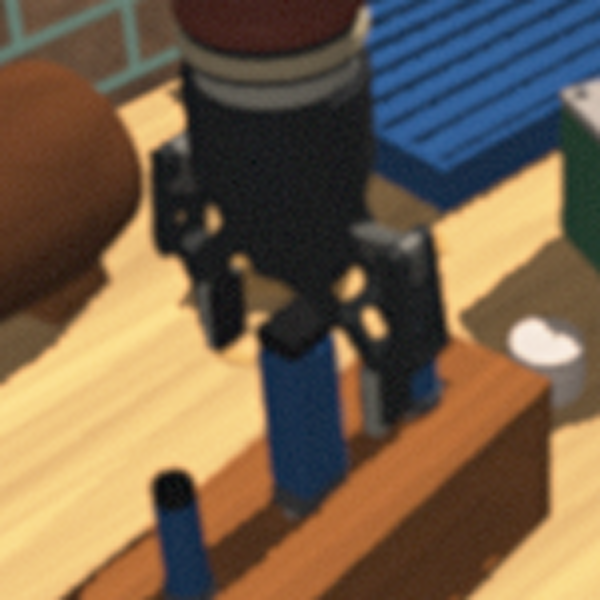

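The handle sits between the fingers, with the cap at (295,325) and the finger tips at (225,340) and (380,430). I'll close and lift a little.

```bash
python3 jog.py '0 0 0 0 0 0 0;0 0 0 0 0 0 0;0 0 0 0 0 0 0;0 0 0 0 0 0 0;0 0 0 0 0 0 0;0 0 0 0 0 0 0;0 0 0 0 0 0 0;0 0 0 0 0 0 0;0 0 0 0 0 0 0' 80; python3 st.py;  python3 jog.py '0 0 0 -0.01 0 0 0;0 0 0 -0.04 0 0 0;0 0 0 -0.08 0 0 0;0 0 0 -0.12 0 0 0;0 0 0 -0.13 0 0 0;0 0 0 -0.13 0 0 0;0 0 0 -0.13 0 0 0' ; python3 st.py
```

```text
t: 3.42
tool_pos: [0.5048, 0.2084, 0.1498]
tool_rot: [2.097, 2.338, 0.002]
contact_force: [1.2, 1.0, 4.3]
opening: 0.0231
grip_force: 78.1
3.4167 pos [0.5048 0.2084 0.1498] F [1.1625 0.976  4.2938] T [ 0.0408 -0.1358 -0.0102] op 0.023105526421620778 grip 78.08130763471127
x [-0.1087  0.9941  0.0002] y [0.9941 0.1087 0.0014] z [ 0.0014  0.0003 -1.    ] q [ 0.2554 -0.072   1.8758 -0.      1.3363  0.1464]
t: 4.0
tool_pos: [0.5038, 0.2083, 0.2785]
tool_rot: [-2.097, -2.339, 0.001]
contact_force: [0.4, -0.2, -1.7]
opening: 0.0229
grip_force: 91.8
4.0 pos [0.5038 0.2083 0.2785] F [ 0.4157 -0.214  -1.6607] T [-0.0155  0.0668 -0.005 ] op 0.022928678883483714 grip 91.82224676012993
x [-0.1088  0.9941 -0.0001] y [ 0.9941  0.1088 -0.0009] z [-0.0008 -0.0002 -1.    ] q [ 0.2554 -0.1619  1.7411  0.0001  1.5632  0.1464]
```

```bash
python3 jog.py '0 0 0 -0.04 0 0 0;0 -0.3914 0.0095 -0.042 0 0 0.469;0 -0.3914 0.0095 -0.042 0 0 0.469;0 -0.3914 0.0095 -0.042 0 0 0.469;0 -0.3914 0.0095 -0.042 0 0 0.469;0 -0.3914 0.0095 -0.042 0 0 0.469;0 -0.3914 0.0095 -0.042 0 0 0.469;0 -0.3914 0.0095 -0.042 0 0 0.469;0 -0.3914 0.0095 -0.042 0 0 0.469;0 -0.3914 0.0095 -0.042 0 0 0.469;0 -0.3914 0.0095 -0.042 0 0 0.469;0 -0.3914 0.0095 -0.042 0 0 0.469;0 -0.3914 0.0095 -0.042 0 0 0.469;0 -0.3914 0.0095 -0.042 0 0 0.469;0 -0.3914 0.0095 -0.042 0 0 0.469;0 -0.3914 0.0095 -0.042 0 0 0.469'; python3 st.py
python3 - <<'E'
from h import *
s=vision.get_image('side');t=vision.get_image('top')
z=lambda im,x,y,w,h:cv2.resize(im[y:y+h,x:x+w,::-1],(400,600),interpolation=cv2.INTER_CUBIC)
cv2.imwrite('pics/st1.png',np.hstack([z(t,270,110,100,150),z(s,245,80,100,150)]))
E
```

```text
t: 5.33
tool_pos: [0.5562, -0.1781, 0.3209]
tool_rot: [-2.581, -1.79, -0.0]
contact_force: [-0.2, -0.1, -1.5]
opening: 0.023
grip_force: 91.9
5.3333 pos [ 0.5562 -0.1781  0.3209] F [-0.2308 -0.0888 -1.4621] T [ 0.0033  0.022  -0.0045] op 0.02295747929385191 grip 91.8789741396904
x [0.3503 0.9367 0.0003] y [ 0.9367 -0.3503 -0.0004] z [-0.0003  0.0005 -1.    ] q [-0.4374 -0.0816  1.5983  0.0003  1.6253 -0.0796]
```

View pics/st1.png

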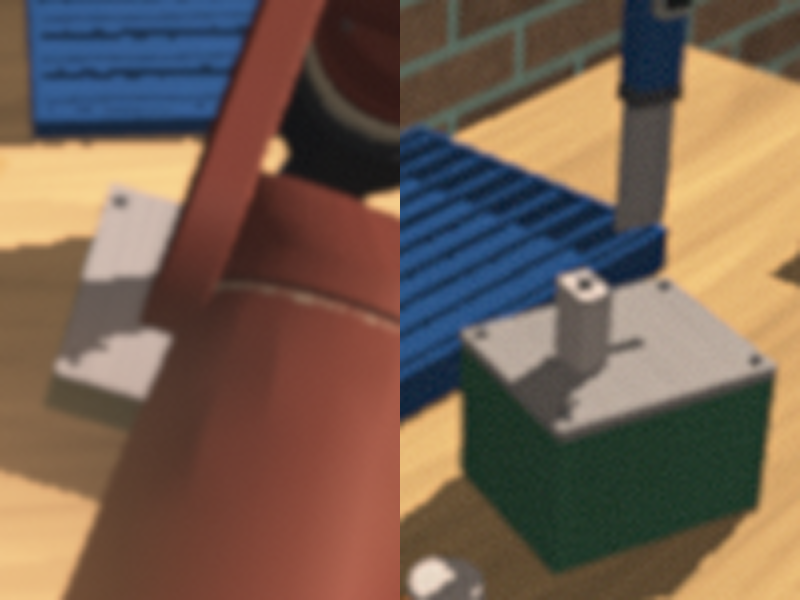

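The top view is now blocked by the arm. In the side crop the blade edge is at about (636,228), the slot end at (642,343) and the fence base at (580,370). I'll lower to about 8 mm above the plate.

```bash
python3 jog.py '0 0 0 0.015 0 0 0;0 0 0 0.05 0 0 0;0 0 0 0.069 0 0 0;0 0 0 0.069 0 0 0;0 0 0 0.069 0 0 0;0 0 0 0.069 0 0 0'; python3 st.py
python3 - <<'E'
from h import *
s=vision.get_image('side');cv2.imwrite('pics/s2.png',s[:,:,::-1])
cv2.imwrite('pics/st2.png',cv2.resize(s[95:195,250:350,::-1],(600,600),interpolation=cv2.INTER_CUBIC))
E
```

```text
t: 5.93
tool_pos: [0.5568, -0.1798, 0.2533]
tool_rot: [2.582, 1.787, 0.001]
contact_force: [0.3, -0.1, -1.9]
opening: 0.023
grip_force: 91.5
5.9333 pos [ 0.5568 -0.1798  0.2533] F [ 0.3345 -0.1331 -1.8983] T [-0.0579  0.0074 -0.0006] op 0.023011079538629273 grip 91.54548078775406
x [ 0.3521  0.936  -0.0001] y [ 0.936  -0.3521  0.0018] z [ 0.0016 -0.0007 -1.    ] q [-0.4396 -0.055   1.6839  0.      1.5109 -0.0798]
```

View pics/st2.png

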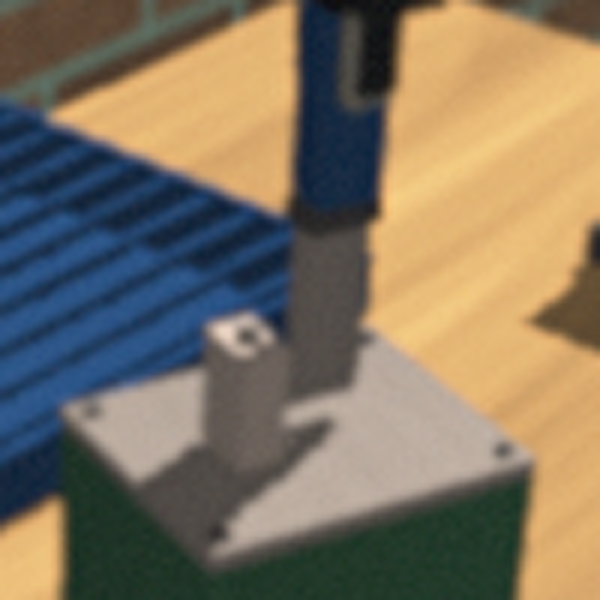

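Run:
```python
from h import *
np.set_printoptions(precision=4,suppress=True)
X=np.array([.936,-.352]);Y=np.array([.352,.936])
s=cv2.imread("pics/side0.png")[:,:,::-1].astype(int);s2=cv2.imread("pics/s2.png")[:,:,::-1].astype(int)
B=[(265,163.5),(311,151.5),(286.5,184.2),(333.7,170)]
b=plane('side',dark(s,B,4),.105)[:,:2];c=b.mean(0)
f=lambda p:np.array([(p-c)@X,(p-c)@Y])*1000
print('c',c);print([f(q) for q in b])
r=plane('side',[(308.8,159.7)],.1185)[0,:2];e=plane('side',[(305.5,165.8)],.105)[0,:2]
print('blade -y corner',f(r),'slot end',f(e))
print('TCP',f(np.array([.5568,-.1798])))
# expected slot outline pixels on the plate
for sx,sy in((-5,-18),(5,-18),(5,14),(-5,14)):
    print((sx,sy),proj('side',np.r_[c+sx*.001*X+sy*.001*Y,.105]))
# blade left/right edge columns by row
g=s2.mean(2)
for v in range(134,160,3): print(v,s2[v,292:316].mean(1).astype(int))
```

```text
c [ 0.5596 -0.1679]
[array([50.8825, 69.6673]), array([ 61.2069, -71.8042]), array([-52.9714,  68.0309]), array([-59.1179, -65.894 ])]
blade -y corner [  1.0061 -30.3473] slot end [ -0.9524 -20.6619]
TCP [  1.5596 -12.1493]
(-5, -18) [[305.4893 166.8556]]
(5, -18) [[303.2413 164.908 ]]
(5, 14) [[292.0057 168.1036]]
(-5, 14) [[294.209  170.0958]]
134 [ 45  49  58  63  69  71  71  70  70  63  59  58  67  70  73  73  75  75
  84 126 168 178 177 178]
137 [ 67  59  52  40  37  41  55  69  73  78  78  79  79  75  75  77  77  73
  77 109 151 175 176 175]
140 [ 42  37  42  51  58  64  73  77  75  78  78  79  78  78  79  76  77  74
  71 111 162 177 178 175]
143 [ 71  73  66  60  58  65  71  73  75  76  79  80  78  80  79  78  75  74
  73 111 156 171 169 168]
146 [ 87  75  70  65  58  62  70  72  77  77  80  78  79  79  76  74  76  76
  88 130 163 177 181 182]
149 [145 136 111  71  47  52  67  75  79  78  79  77  79  75  79  75  77  95
 130 158 174 183 181 182]
152 [121 122 125 108  86  78  74  73  78  79  80  79  80  78  79  77  74  86
 106 130 153 169 173 179]
155 [ 96  96  97 100  97  94  83  76  76  78  78  77  78  78  77  76  81 113
 155 169 171 172 170 170]
158 [ 97  97  99  98  99  91  82  74  78  75  73  76  73  77  76  79 104 143
 167 172 173 170 167 168]
```

```bash
python3 jog.py '0 0.003 -0.0005 0.004 0 0 0;0 0.006 -0.0005 0.008 0 0 0;0 0.008 -0.0005 0.008 0 0 0;0 0.008 -0.0005 0.008 0 0 0;0 0.008 -0.0005 0.008 0 0 0'; python3 st.py
python3 - <<'E'
from h import *
print(proj('side',[[.5468,-.1976,.1105],[.5468,-.1976,.1605],[.5468,-.1976,.1855]]))
E
```

```text
t: 6.4
tool_pos: [0.5587, -0.1719, 0.2443]
tool_rot: [2.583, 1.788, 0.0]
contact_force: [-0.5, -0.4, -1.3]
opening: 0.0227
grip_force: 91.7
6.4 pos [ 0.5587 -0.1719  0.2443] F [-0.465  -0.3995 -1.2974] T [-0.0169  0.0271 -0.0122] op 0.022711587286854004 grip 91.6582641005516
x [ 0.3519  0.936  -0.0001] y [ 0.936  -0.3519  0.0003] z [ 0.0002 -0.0002 -1.    ] q [-0.4257 -0.0504  1.6944 -0.0001  1.4973 -0.0661]
[[309.82469833 162.82654461]
 [311.35704588 144.7455329 ]
 [312.1430137  135.36342378]]
```

```bash
for k in 1 ; do python3 jog.py '0 0.001 0 0 0 0 0;0 0.001 0 0 0 0 0;0 0.002 0 0 0 0 0;0 0.002 0 0 0 0 0'; python3 st.py; python3 jog.py '0 0.001 0 0 0 0 0;0 0.001 0 0 0 0 0'; python3 st.py;  done
```

```text
t: 6.73
tool_pos: [0.5594, -0.1701, 0.2442]
tool_rot: [2.583, 1.788, 0.0]
contact_force: [1.0, 0.8, -1.1]
opening: 0.0231
grip_force: 91.7
6.7333 pos [ 0.5594 -0.1701  0.2442] F [ 0.9704  0.8123 -1.1361] T [-0.0133 -0.009   0.0398] op 0.023123517245886092 grip 91.65739238262177
x [0.3522 0.9359 0.0001] y [ 0.9359 -0.3522  0.0001] z [ 0.0002  0.     -1.    ] q [-0.4226 -0.05    1.6942  0.0001  1.4973 -0.0626]
t: 6.9
tool_pos: [0.5596, -0.1697, 0.2442]
tool_rot: [2.583, 1.787, -0.002]
contact_force: [-0.5, -1.9, -1.1]
opening: 0.0232
grip_force: 91.7
6.9 pos [ 0.5596 -0.1697  0.2442] F [-0.4836 -1.9218 -1.0766] T [-0.4326  0.187   0.0169] op 0.023158874186922872 grip 91.65933698415756
x [ 0.3524  0.9359 -0.0013] y [ 0.9359 -0.3524  0.0001] z [-0.0003 -0.0012 -1.    ] q [-0.421  -0.0499  1.6941 -0.0013  1.4972 -0.0608]
```

```bash
python3 jog.py '0 0.0005 0 0 0 0 0;0 0.001 0 0 0 0 0;0 0.001 0 0 0 0 0'; python3 st.py; python3 jog.py '0 0.0005 0 0 0 0 0;0 0.001 0 0 0 0 0;0 0.001 0 0 0 0 0';python3 st.py
python3 - <<'E'
from h import *
X=np.array([.936,-.352,0]);Y=np.array([.352,.936,0]);L=[]
for i in range(6):
    s=vision.get_image('side');o=ctrl.get_obs();L.append(np.r_[o['contact_force']@Y,o['contact_force']@X,o['contact_force'][2],o['wrist_torque']@X,o['wrist_torque']@Y,o['wrist_torque'][2]])
print(np.round(L,3),np.mean(L,0))
cv2.imwrite('pics/s3.png',s[:,:,::-1])
cv2.imwrite('pics/st3.png',cv2.resize(s[105:185,260:340,::-1],(600,600),interpolation=cv2.INTER_CUBIC))
E
```

```text
t: 7.15
tool_pos: [0.5598, -0.1692, 0.2443]
tool_rot: [2.582, 1.787, -0.003]
contact_force: [-1.2, -3.3, -0.1]
opening: 0.0229
grip_force: 91.7
7.15 pos [ 0.5598 -0.1692  0.2443] F [-1.1905 -3.3069 -0.1168] T [-1.135   0.5317 -0.0188] op 0.022944352080160997 grip 91.71919718384743
x [ 0.3526  0.9358 -0.0023] y [ 0.9358 -0.3526  0.0001] z [-0.0007 -0.0022 -1.    ] q [-0.4197 -0.0497  1.6938 -0.0023  1.4972 -0.0591]
t: 7.4
tool_pos: [0.5599, -0.1688, 0.2443]
tool_rot: [2.582, 1.786, -0.005]
contact_force: [-3.0, -6.9, 0.1]
opening: 0.0233
grip_force: 91.8
7.4 pos [ 0.5599 -0.1688  0.2443] F [-2.9947 -6.8758  0.0823] T [-1.5682  0.6905  0.002 ] op 0.023253122311767623 grip 91.78085803985596
x [ 0.3528  0.9357 -0.0038] y [ 0.9357 -0.3528  0.0001] z [-0.0012 -0.0036 -1.    ] q [-0.4183 -0.0496  1.6936 -0.0038  1.4972 -0.0574]
[[-7.019e+00  2.690e-01 -7.050e-01 -1.742e+00  9.200e-02 -3.000e-02]
 [-6.382e+00 -3.520e-01 -4.240e-01 -1.726e+00  6.900e-02  3.200e-02]
 [-6.072e+00  8.200e-02 -9.150e-01 -1.649e+00  1.310e-01 -2.000e-02]
 [-6.631e+00 -1.792e+00 -1.910e-01 -1.723e+00  1.290e-01  1.600e-02]
 [-7.005e+00 -1.630e-01 -1.095e+00 -1.688e+00  1.250e-01  1.000e-03]
 [-6.450e+00 -5.100e-01 -1.146e+00 -1.702e+00  1.080e-01 -2.200e-02]] [-6.59289878e+00 -4.11199108e-01 -7.46087705e-01 -1.70493669e+00
  1.08945976e-01 -3.82998497e-03]
```

View pics/st3.png

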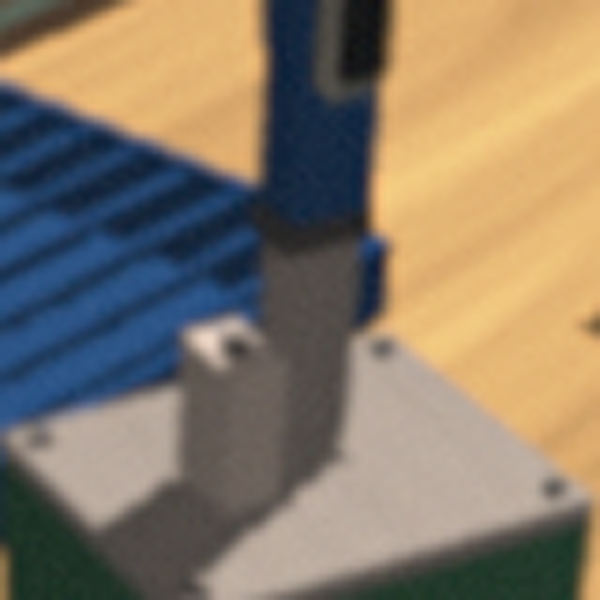

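The narrow side lies against the fence with parallel lines and about 6.6 N of force. The blade's lower right corner is at crop (335,458) and the edge is still above the plate. I'll hold a moment, ease off and enter the slot carefully.

```bash
python3 jog.py '0 0 0 0 0 0 0;0 0 0 0 0 0 0;0 0 0 0 0 0 0;0 0 0 0 0 0 0;0 0 0 0 0 0 0;0 0 0 0 0 0 0'; python3 st.py; python3 jog.py '0 -0.0015 0 0 0 0 0;0 -0.0015 0 0.002 0 0 0;0 -0.0015 0 0.004 0 0 0;0 -0.0015 0 0.006 0 0 0;0 -0.0015 0 0.008 0 0 0;0 -0.0015 0 0.008 0 0 0'; python3 st.py
```

```text
t: 8.2
tool_pos: [0.5599, -0.1689, 0.2443]
tool_rot: [2.582, 1.786, -0.004]
contact_force: [-2.6, -7.0, 0.5]
opening: 0.0227
grip_force: 91.8
8.2 pos [ 0.5599 -0.1689  0.2443] F [-2.5779 -7.0023  0.4731] T [-1.5869  0.6758 -0.0249] op 0.02274410413653625 grip 91.7819707095623
x [ 0.3529  0.9356 -0.0036] y [ 0.9357 -0.3529  0.0001] z [-0.0011 -0.0034 -1.    ] q [-0.4184 -0.0496  1.6936 -0.0036  1.4972 -0.0575]
t: 8.7
tool_pos: [0.5601, -0.1694, 0.2363]
tool_rot: [2.582, 1.786, -0.0]
contact_force: [-1.7, -4.8, -0.4]
opening: 0.0234
grip_force: 92.0
8.7 pos [ 0.5601 -0.1694  0.2363] F [-1.7185 -4.8378 -0.4106] T [-1.332   0.3555 -0.0084] op 0.023439820083454754 grip 92.0271348953247
x [ 0.3525  0.9358 -0.0014] y [ 0.9358 -0.3525  0.0014] z [ 0.0009 -0.0018 -1.    ] q [-0.4203 -0.0453  1.7027 -0.0013  1.4826 -0.06  ]
```

```bash
python3 jog.py '0 -0.0006 0 0 0 0 0;0 -0.0012 0 0 0 0 0;0 -0.0012 0 0 0 0 0;0 -0.0012 0 0 0 0 0'; python3 st.py; python3 jog.py '0 0 0 0.002 0 0 0;0 0 0 0.004 0 0 0;0 0 0 0.006 0 0 0;0 0 0 0.006 0 0 0';  python3 st.py
```

```text
t: 9.03
tool_pos: [0.5598, -0.1698, 0.2362]
tool_rot: [2.583, 1.788, 0.002]
contact_force: [1.1, -3.4, -0.8]
opening: 0.023
grip_force: 91.8
9.0333 pos [ 0.5598 -0.1698  0.2362] F [ 1.1235 -3.3958 -0.7718] T [-0.861  -0.0721 -0.0273] op 0.02299184270810963 grip 91.81992933154106
x [0.3523 0.9359 0.0005] y [ 0.9359 -0.3523  0.0009] z [ 0.001   0.0002 -1.    ] q [-0.422  -0.0453  1.7031  0.0006  1.483  -0.0621]
t: 9.37
tool_pos: [0.5591, -0.1696, 0.2291]
tool_rot: [-2.582, -1.787, 0.001]
contact_force: [0.8, -3.2, -1.9]
opening: 0.0231
grip_force: 92.1
9.3667 pos [ 0.5591 -0.1696  0.2291] F [ 0.8182 -3.2211 -1.8881] T [-0.7277  0.0518 -0.0057] op 0.02314934194557429 grip 92.09749281406403
x [0.3522 0.9359 0.0004] y [ 0.9359 -0.3522 -0.0014] z [-0.0011  0.0008 -1.    ] q [-0.422  -0.0413  1.7109  0.0003  1.4734 -0.0622]
```

```bash
python3 jog.py '0 -0.0008 0.0005 0 0 0 0;0 -0.0008 0.0005 0 0 0 0;0 -0.0008 0.0005 0.003 0 0 0;0 -0.0008 0.0005 0.006 0 0 0;0 -0.0008 0.0005 0.009 0 0 0;0 -0.0008 0.0005 0.009 0 0 0;0 -0.0008 0.0005 0.009 0 0 0';  python3 st.py
```

```text
t: 9.95
tool_pos: [0.5594, -0.1705, 0.2205]
tool_rot: [-2.582, -1.787, 0.0]
contact_force: [0.1, 0.8, -1.6]
opening: 0.0228
grip_force: 91.9
9.95 pos [ 0.5594 -0.1705  0.2205] F [ 0.1019  0.7953 -1.5858] T [-0.0088  0.0058  0.0298] op 0.022815275231125358 grip 91.90803900361061
x [0.3522 0.9359 0.0005] y [ 0.9359 -0.3522 -0.001 ] z [-0.0007  0.0008 -1.    ] q [-0.4233 -0.0347  1.7189  0.0004  1.4584 -0.0634]
```

```bash
python3 jog.py '0 0 0 0.004 0 0 0;0 0 0 0.008 0 0 0;0 0 0 0.012 0 0 0;0 0 0 0.016 0 0 0;0 0 0 0.020 0 0 0;0 0 0 0.023 0 0 0;0 0 0 0.023 0 0 0;0 0 0 0.023 0 0 0';  python3 st.py
```

```text
t: 10.62
tool_pos: [0.5595, -0.1708, 0.1977]
tool_rot: [-2.583, -1.788, 0.0]
contact_force: [-0.8, 0.2, -1.4]
opening: 0.0229
grip_force: 91.9
10.6167 pos [ 0.5595 -0.1708  0.1977] F [-0.837   0.2277 -1.4365] T [ 0.0248 -0.0272  0.0495] op 0.022890307170222158 grip 91.8966954946518
x [0.3523 0.9359 0.    ] y [ 0.9359 -0.3523 -0.0006] z [-0.0006  0.0003 -1.    ] q [-0.4235 -0.0186  1.7417  0.      1.4192 -0.0635]
```

```bash
cat > f.py <<'E'
from h import *
L=[]
for i in range(4):
    vision.get_image('side');o=ctrl.get_obs();L.append(np.r_[o['contact_force'],o['wrist_torque'],o['tool_pos']])
print(np.round(np.mean(L,0),4),o['t'])
E
python3 f.py; python3 jog.py '0 0 0 0.001 0 0 0;0 0 0 0.002 0 0 0;0 0 0 0.002 0 0 0' >/dev/null;python3 f.py; python3 jog.py '0 0 0 0.001 0 0 0;0 0 0 0.001 0 0 0;0 0 0 0.001 0 0 0'>/dev/null; python3 f.py;python3 jog.py '0 0 0 0.001 0 0 0;0 0 0 0.002 0 0 0;0 0 0 0.002 0 0 0' >/dev/null;python3 f.py
```

```text
[-0.0419 -0.0408 -1.4613 -0.0078 -0.0039 -0.0017  0.5598 -0.1709  0.1984] 10.8167
[ 0.3413 -0.1323 -1.3886  0.0384 -0.0159  0.0064  0.5596 -0.1708  0.196 ] 11.2667
[ 0.2584  0.3213 -1.7492 -0.0116  0.0138 -0.0231  0.5596 -0.1708  0.1951] 11.7167
[-1.4732  1.05    3.4     0.1463  0.4053  0.0036  0.5598 -0.1709  0.1939] 12.1667
```

```bash
python3 jog.py '0 0 0 0.0015 0 0 0;0 0 0 0.003 0 0 0;0 0 0 0.0045 0 0 0;0 0 0 0.0055 0 0 0;0 0 0 0.0055 0 0 0;0 0 0 0.0055 0 0 0' >/dev/null;python3 f.py; python3 st.py
```

```text
[-1.1830e+00  1.0100e+00  6.0791e+00  2.5220e-01  5.3440e-01 -1.0000e-04
  5.5980e-01 -1.7090e-01  1.8820e-01] 12.8667
12.8667 pos [ 0.5598 -0.171   0.1883] F [-1.4814  0.7887  6.1181] T [ 0.2831  0.5133 -0.0074] op 0.023040721875031058 grip 92.67331391572952
x [ 0.3523  0.9359 -0.    ] y [ 0.9359 -0.3523  0.0007] z [ 0.0007 -0.0003 -1.    ] q [-0.4235 -0.0112  1.7505  0.      1.4016 -0.0634]
```

```bash
python3 jog.py '0 0 0 0.001 0 0 0;0 0 0 0.0017 0 0 0;0 0 0 0.0017 0 0 0;0 0 0 0.0017 0 0 0' >/dev/null;python3 f.py
python3 - <<'E'
from h import *
s=vision.get_image('side')
cv2.imwrite('pics/end.png',cv2.resize(s[90:240,120:345,::-1],(800,533),interpolation=cv2.INTER_CUBIC))
E
```

```text
[-2.0982  0.8277  6.7454  0.2577  0.6317  0.0106  0.5599 -0.171   0.1868] 13.4
```

View pics/end.png

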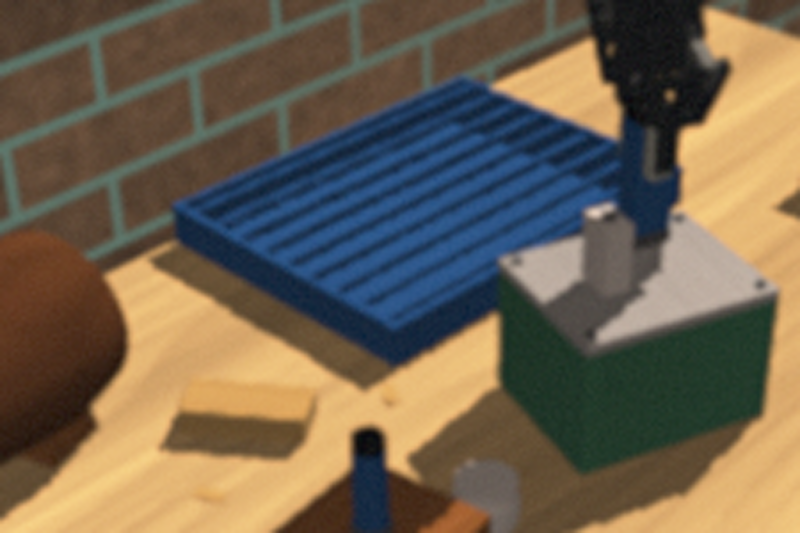

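The blade stands upright in the slot at about (648,265) in the crop. Travel and force both put the block about 8 mm down. The slim chisel in view is still standing in the rack.

```bash
python3 -c "
from station import ctrl, vision
print(ctrl.finish_job())"
```

```text
the job is handed in; nothing more can be done
None
```

I handed the job in with the broad chisel upright in the slot, pressing the honing block down about 8 mm (8.0 mm by travel, about 7.5 mm by force). Before that I pressed it against the fence at about 7 N. The two slim chisels weren't touched, though only one was in my last picture. The result of the judging was not shown.

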